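# Snap the fallen spice jar into the clip rail

### The job

The spice jar with the green cap has fallen over. Stand it upright on the bare counter clear of the wooden clip rail and let go of it; then pick it up again, set it on the rail's step in front of the empty middle clip, and push it back until the clip snaps round it, so that it stands upright, fully home in the clip. Leave the bell, the candle and the card pack where they are.

Things in the scene. Friction and masses are not known exactly. Their poses are not given: they have to be found in the camera images.
- jar_centre (a point): Centre of the spice jar: closed clear glass cylinder, paper label, green cap, 106 mm long, body 46 mm across up to 75 mm from the base, cap 45 mm across over the last 21 mm, about 0.11 kg. The point is on its axis, 53 mm from the base; z runs from base to cap (level while it lies, up when it stands). It starts lying on the counter.
- clip_seat (a point): Point on the rail's step, 12 mm above the counter, where the middle of the jar's base stands when the jar is home in the middle clip. x points from the open front into the rail (push direction), y left along the rail, z up. An upright jar pushed along +x meets the jaws with its axis about 26 mm before this point, needs 5 to 20 N, then snaps past at 14 mm (the force drops) and stops at the back pad with its axis here.
- clip_rail: Fixed clip rail, origin on the counter straight below clip_seat, same axes. Wooden foot 12 mm high, 205 mm along y, from x = -81 to +34 mm, its top the step; back board 88 mm high, front face at x = +24 mm. Small bottles fixed in side clips at y = +78 and -78 mm, up to 114 mm above the counter.
- jaw_left (a joint): Left (+y) jaw of the middle clip, sprung shut: grey plastic, 35 to 61 mm above the counter, hinged at the back board, 0 rad closed, grows as it is spread; about 0.07 as the jar passes, near 0 once it is home. The two rounded noses are 14 mm in front of clip_seat and 41 mm apart.
- jaw_right (a joint): Right (-y) jaw, the mirror image of the left one.
- service_bell: Silver counter bell, 84 mm in diameter, 58 mm high, loose; origin at the centre of its underside. Leave it alone.
- candle: Tea light in a white cup, 38 mm in diameter, 15 mm high, loose; origin at the centre of its underside. Leave it alone. A fixed upright card sign, 0.2 m high, 0.15 m wide, stands just behind it and to its right.
- card_pack: Banded pack of cards, 84 x 54 x 18 mm, loose; origin at the centre of its underside. Leave it alone. Behind it a tall drink dispenser stands on a fixed tray.

How it is judged:
On the way, in this order (a step that is already met when the one before it is completed fails the run):
1. the jar stands upright on the counter, let go, clear of the rail (angle between jar_centre's own z axis and vertical below 0.1 rad and height (world z) of jar_centre between 0.045 and 0.058 m and contact force between each of the fingers, clip_rail and spice_jar below 0.1 N and linear speed of spice_jar below 0.03 m/s), for 0.2 s.
2. the jar is picked up again, upright (height (world z) of jar_centre above 0.063 m and angle between jar_centre's own z axis and vertical below 0.4 rad and contact force between the fingers and spice_jar above 0.5 N), for 0.1 s.
3. the jar, low down at the step, is pushed in from the front and spreads both jaws (x of jar_centre in the frame of clip_seat between -0.028 and -0.01 m and z of jar_centre in the frame of clip_seat below 0.06 m and value of joint each of jaw_left, jaw_right above 0.02 rad), for 0.02 s.
At the end, for the whole second after the job is handed in: The jar stands upright (within 7 degrees, cap up) on the rail's step, snapped into the middle clip with its axis within 8 mm of the seat, released and at rest (horizontal distance between jar_centre and clip_seat below 0.008 m and z of jar_centre in the frame of clip_seat between 0.047 and 0.059 m and angle between jar_centre's own z axis and vertical below 0.12 rad and linear speed of spice_jar below 0.02 m/s); the robot touches nothing.
It fails at once if the bell is pushed away (distance of service_bell from where it was at the start of the episode above 0.03 m).
It fails at once if the candle is pushed away (distance of candle from where it was at the start of the episode above 0.03 m).
It fails at once if the card pack is pushed away (distance of card_pack from where it was at the start of the episode above 0.03 m).
It also fails if it takes over 69 s, if anything falls off the work surface, if the arm or the gripper's body presses on something with over 40 N, if the wrist force passes 120 N, or if a joint passes its speed limit or range.

### The arm

A 6-joint arm with a two-finger parallel gripper is mounted at the origin on a cart in front of the work surface, level with it; the furniture and walls round the work are solid. World frame = base frame: x ahead of the robot, y to its left, z up, the work surface at z = 0. Lengths are in m, angles in rad, forces in N, time in s.
With the tool pointing down it reaches from about 0.425 to 0.95 m from the base axis. Payload 3.5 kg.
Tool frame: the origin (TCP) lies between the finger pads; the fingertips stand 17 mm ahead of it and the grasp point (between the pads) lies 2 mm behind it (ctrl.tip_reach is the distance from the TCP to the fingertips, in m); z points along the fingers, y is the direction in which the jaws open and shut (so a half turn about z gives the same grasp; the last joint's range is limited). The gripper opens to 85 mm and grips with 20 to 120 N. Pads are 22 mm wide; open, the fingers measure 114 mm over their backs; the gripper's body (76 mm by 85 mm) begins 54 mm behind the grasp point. The pads swing forward as they close: fully open they stand 13 mm farther back than shut.
Start: joints at [0.997, 0.286, 1.577, -0, 1.279, -0.15], TCP at [0.278, 0.615, 0.248] pointing down, gripper open.
Joint ranges: [-2.77, 2.77], [-0.9, 2.22], [0.21, 2.48], [-1.53, 4.67], [0.24, 2.81], [-2.84, 2.84]. Speed limits (rad/s): [2.79, 2.79, 3.14, 3.14, 3.14, 3.14].

### API

Orientations are given as a unit quaternion [x, y, z, w].
In Python, from plant import monitor, imaging, workorder, ctrl gives the robot as it stands.
- The arm moves only by the tool send_rows, never from a script. Its argument "rows" is a list of rows, each a list of 4 numbers: the shift along the world's x, y, z normalised to -1 to 1, where 1 is 0.3 m, then the turn about the world's z normalised to -1 to 1, where 1 is 360 degrees. A call has 1 to 20 rows; each row is the pose to reach, as a shift and turn from the pose commanded when the call began, turning the shorter way round; what a row does not reach only later rows make up. A row lasts 1/8 s, in which the tool goes at most 62.5 mm and 10.7 degrees, less where a joint would pass 70% of its speed; a pose out of reach is approached as far as the arm can. A call with a number of a shift or a turn outside -1 to 1 is refused whole. A call with a gripper value outside its range is refused whole. "jaw" is the closure, from 0 (fully open) to 1 (shut), set as the call begins (left out, the last holds). The fingers move at their own pace and stop on an object; "newtons" is the grip in N (left out, the last holds). Time passes only in rows, so rows that repeat a pose let the fingers close. It gives the time, the measured TCP pose, the force and the opening at its end, in the units of the state.
- monitor.get_state(): the state, without advancing time (a new reading comes with each control period).
- imaging.read_camera(name): name is "side" or "top"; returns the picture (400x640x3 uint8, red, green, blue); there is no depth.
- imaging.calibration(name): a dict with "intrinsics" (3x3 intrinsics, pixels), "cam_to_world" (4x4, takes a point from camera to world coordinates). Camera axes: x right, y up, looking along -z (the intrinsics and any distortion apply to the point x, -y, -z); pixel columns grow to the right and rows downward; lengths in m; the calibration is good to about 2 mm. A picture is of the moment at which its call begins. calibration takes no time and is no camera call.
- workorder.sign_off(): hands the job in, once; it reports no verdict.
The state is a dict: "time": time; "qpos": joint angles; "dq": joint speeds; "joint_efforts": joint torques, N m; "eef_pos": TCP position; "tcp_rot": TCP orientation; "contact_force": force on the tool from outside, world axes, zero at the start; "wrist_torque": the same for the moment, N m; "opening": opening from 0.0 (shut) to 1.0 (fully open).
Only numpy, scipy, OpenCV 4.12 (cv2) and the standard library are available. Lean on these libraries where they do the work, as an engineer would, in place of code of your own. Each camera call takes 0.05 s, during which the arm holds its last target.

## Working session

There is one attempt and no reset: what is moved stays moved. The work goes in short steps, Python scripts to look and compute and a tool call to move; the robot and the scene stay as the last step left them, time stands still between calls to the robot, and variables do not carry over. Pictures are saved under pics/ and viewed, and the job is handed in when it is done.

Besides the shell and the picture viewer there is one more tool, called after "Request:" as a command line: name --pt "numbers of a row" for each row, then --argument value for the rest. send_rows: Moves the arm, as the interface text tells. Scaled input: -1 to 1 covers 0.3 m each way for a shift and 360 degrees each way for a turn. Its arguments: {"type":"object","properties":{"rows":{"type":"array"},"jaw":{"type":"number"},"newtons":{"type":"number"}},"required":["rows"]}

```bash
ls; mkdir -p pics; python3 - <<'E'
from plant import monitor, imaging, ctrl
import cv2
print(monitor.get_state())
print([a for a in dir(ctrl) if a[0]!='_'], ctrl.tip_reach)
for n in ("side","top"):
    im=imaging.read_camera(n); cv2.imwrite(f"pics/{n}0.png",im[:,:,::-1])
    c=imaging.calibration(n); print(n,c)
E
```

```text
pics
{'time': 0.0, 'qpos': array([ 9.96967035e-01,  2.87212058e-01,  1.57816507e+00, -3.48036325e-05,
        1.27861787e+00, -1.50007450e-01]), 'dq': array([-0.00228267, -0.00162821, -0.00135039,  0.0004143 ,  0.00055247,
        0.00141839]), 'joint_efforts': array([-4.68334365e-04, -4.05963707e+01, -2.92638195e+01, -1.25567335e-04,
        5.62864836e-03,  1.26621717e-05]), 'eef_pos': array([0.27723758, 0.61476106, 0.24692266]), 'tcp_rot': array([ 2.10323386e-01,  9.77631132e-01, -1.12925775e-03, -4.09718733e-04]), 'contact_force': array([-0.3769805 , -1.07987708,  0.74125539]), 'wrist_torque': array([ 0.03480169, -0.04429824,  0.03580709]), 'opening': 0.9993463073139979}
['Unreachable', 'tip_reach'] 0.017
side {'intrinsics': array([[364.16193091,   0.        , 320.15048049],
       [  0.        , 364.16193091, 197.63185353],
       [  0.        ,   0.        ,   1.        ]]), 'cam_to_world': array([[-0.98134857,  0.11561073, -0.15358757,  0.34867472],
       [-0.19219793, -0.57399913,  0.7959805 ,  0.58765911],
       [ 0.00386475,  0.81065354,  0.58551337,  0.55778844],
       [ 0.        ,  0.        ,  0.        ,  1.        ]])}
top {'intrinsics': array([[454.22264649,   0.        , 320.45781067],
       [  0.        , 454.22264649, 200.64230505],
       [  0.        ,   0.        ,   1.        ]]), 'cam_to_world': array([[-2.18070271e-02,  9.79440480e-01, -2.00551238e-01,
         2.64173374e-01],
       [-9.99755513e-01, -2.20972052e-02,  7.91808986e-04,
        -7.94267755e-02],
       [-3.65609208e-03,  2.00519472e-01,  9.79682895e-01,
         1.16535869e+00],
       [ 0.00000000e+00,  0.00000000e+00,  0.00000000e+00,
         1.00000000e+00]])}
```

View pics/side0.png

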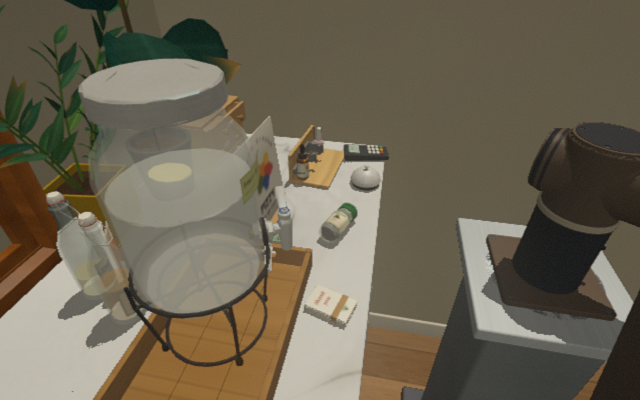

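View pics/top0.png

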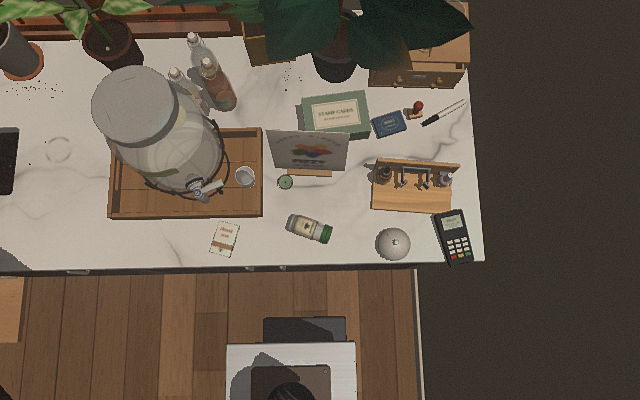

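```bash
python3 - <<'E'
import cv2
t=cv2.imread("pics/top0.png"); s=cv2.imread("pics/side0.png")
cv2.imwrite("pics/topz.png",cv2.resize(t[140:270,270:480],None,fx=3.8,fy=3.8,interpolation=cv2.INTER_CUBIC))
cv2.imwrite("pics/sidez.png",cv2.resize(s[115:260,250:400],None,fx=4,fy=4,interpolation=cv2.INTER_CUBIC))
E
cat > h.py <<'E'
import numpy as np
from plant import imaging
def ray(n,u,v):
    c=imaging.calibration(n);K=c["intrinsics"];T=c["cam_to_world"]
    d=np.linalg.inv(K)@[u,v,1]; d=np.array([d[0],-d[1],-d[2]])
    return T[:3,3],T[:3,:3]@d
def at(n,u,v,z):
    o,d=ray(n,u,v); return o+d*(z-o[2])/d[2]
def proj(n,p):
    c=imaging.calibration(n);K=c["intrinsics"];T=c["cam_to_world"]
    q=T[:3,:3].T@(np.asarray(p)-T[:3,3]); q=K@[q[0],-q[1],-q[2]]; return q[:2]/q[2]
E
```

```text
(no output)
```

View pics/topz.png

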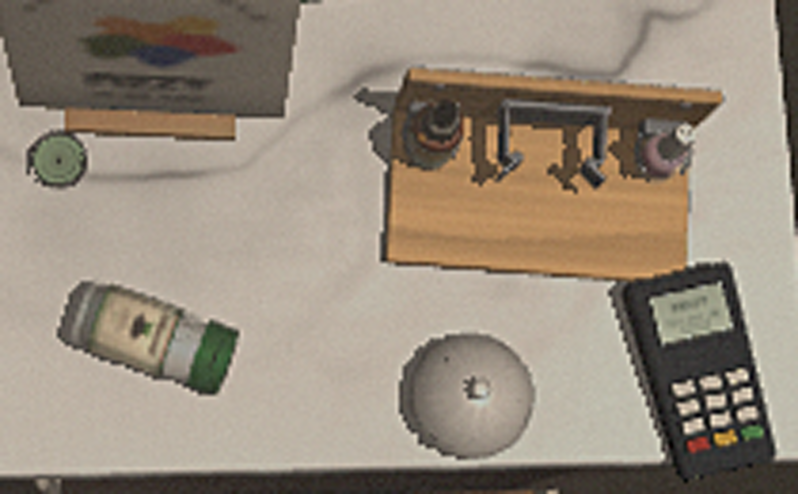

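View pics/sidez.png

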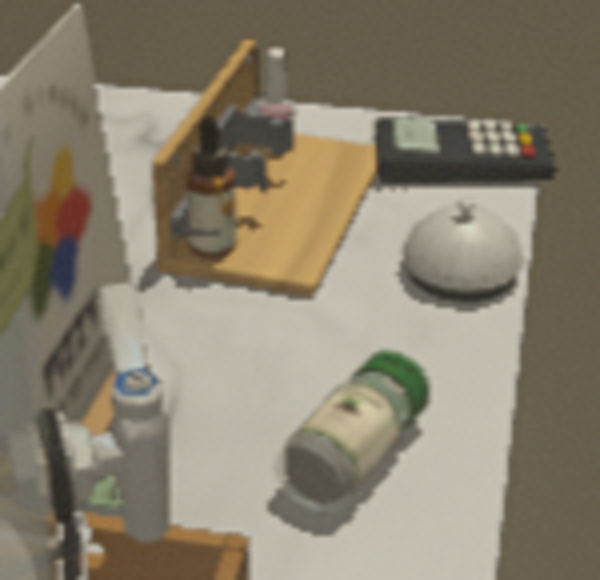

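```bash
python3 - <<'E'
from h import *
np.set_printoptions(precision=4,suppress=True)
T=lambda u,v,z:at("top",270+u/3.8,140+v/3.8,z)
S=lambda u,v,z:at("side",250+u/4,115+v/4,z)
for n,u,v,z in [("base",72,314,.023),("capend",226,360,.023),("capcornerR",240,335,.03),("capcornerL",212,395,.012),("baseL",62,340,.02),("baseR",88,283,.02),
 ("railFL",388,262,.012),("railFR",687,280,.012),("railFLbot",388,266,0),("boardTL",410,68,.088),("boardTR",723,94,.088),("noseL",508,160,.061),("noseR",595,170,.061),("bell",477,388,.058),("candle",58,160,.015),("edge",300,473,0)]:
    print(n,T(u,v,z))
print("side")
for n,u,v,z in [("railFL",313,288,.012),("railFR",377,148,.012),("boardTL",157,163,.088),("boardTR",250,42,.088),("bell",464,212,.058),("base",318,475,.023),("capend",400,375,.03)]:
    print(n,S(u,v,z))
for u,v in [(212,232),(238,222),(240,232),(220,257)]: print("card",at("top",u,v,.018))
E
```

```text
base [0.4428 0.001  0.023 ]
capend [ 0.4096 -0.1012  0.023 ]
capcornerR [ 0.4251 -0.1108  0.03  ]
capcornerL [ 0.3876 -0.0915  0.012 ]
baseL [0.4258 0.008  0.02  ]
baseR [ 0.4641 -0.0097  0.02  ]
railFL [ 0.4754 -0.2132  0.012 ]
railFR [ 0.4585 -0.415   0.012 ]
railFLbot [ 0.4748 -0.2144  0.    ]
boardTL [ 0.5892 -0.2243  0.088 ]
boardTR [ 0.567  -0.4258  0.088 ]
noseL [ 0.5329 -0.2894  0.061 ]
noseR [ 0.5248 -0.3462  0.061 ]
bell [ 0.3834 -0.2613  0.058 ]
candle [0.5511 0.0103 0.015 ]
edge [ 0.3353 -0.1492  0.    ]
side
railFL [ 0.48   -0.2061  0.012 ]
railFR [ 0.465  -0.4061  0.012 ]
boardTL [ 0.5872 -0.2189  0.088 ]
boardTR [ 0.5665 -0.4134  0.088 ]
bell [ 0.3866 -0.247   0.058 ]
base [ 0.4426 -0.0099  0.023 ]
capend [ 0.4089 -0.0996  0.03  ]
card [0.4238 0.1973 0.018 ]
card [0.4481 0.1315 0.018 ]
card [0.4223 0.1261 0.018 ]
card [0.36   0.1755 0.018 ]
```

```bash
cat >> h.py <<'E'
import cv2
from scipy.optimize import least_squares
def cyl(p,ax,r,s0,s1,n=24):
    ax=np.asarray(ax)/np.linalg.norm(ax); a=np.cross(ax,[0.3,.2,.9]);a/=np.linalg.norm(a);b=np.cross(ax,a)
    t=np.linspace(0,2*np.pi,n)
    return [np.asarray(p)+ax*s+r*(np.cos(q)*a+np.sin(q)*b) for s in (s0,s1) for q in t]
def hull(n,pts): return cv2.convexHull(np.array([proj(n,p) for p in pts],np.float32))[:,0]
def railp(P,x,y,z):
    c,s=np.cos(P[2]),np.sin(P[2]); return [P[0]+c*x-s*y,P[1]+s*x+c*y,z]
E
python3 - <<'E'
from h import *
np.set_printoptions(precision=4,suppress=True)
tz=lambda u,v:(270+u/3.8-.37,140+v/3.8-.37); sz=lambda u,v:(250+u/4-.37,115+v/4-.37)
obs=[("top",tz(388,262),(-.081,.1025,.012)),("top",tz(687,280),(-.081,-.1025,.012)),("top",tz(410,68),(.034,.1025,.088)),("top",tz(723,94),(.034,-.1025,.088)),
("side",sz(313,288),(-.081,.1025,.012)),("side",sz(377,148),(-.081,-.1025,.012)),("side",sz(157,163),(.034,.1025,.088)),("side",sz(250,42),(.034,-.1025,.088))]
f=lambda P:np.ravel([proj(n,railp(P,*m))-np.array(o) for n,o,m in obs])
r=least_squares(f,[.547,-.322,-.095],loss="soft_l1");print(r.x);print(r.fun.reshape(-1,2))
rt=least_squares(lambda P:f(P)[:8],[.547,-.322,-.095]);print("top only",rt.x)
# jar mask in top: green cap
im=cv2.cvtColor(cv2.imread("pics/top0.png"),cv2.COLOR_BGR2HSV)[200:255,275:345]
g=((im[...,0]>40)&(im[...,0]<90)&(im[...,1]>110)).astype(np.uint8)
ys,xs=np.nonzero(g);print(len(xs),xs.mean()+275,ys.mean()+200)
print("cap pts",at("top",xs.mean()+275,ys.mean()+200,.03))
# fit jar by overlay: hull vs silhouette points clicked in zoom
sil=[tz(*p) for p in [(62,340),(57,325),(70,295),(88,283),(180,310),(240,333),(225,375),(212,395),(150,370),(90,350)]]
def res(P):
    ax=[np.cos(P[2]),np.sin(P[2]),0]
    h=hull("top",cyl([P[0],P[1],.023],ax,.023,-.053,.053))
    return [cv2.pointPolygonTest(h.astype(np.float32),tuple(map(float,s)),True) for s in sil]
j=least_squares(res,[.425,-.05,np.deg2rad(251)],diff_step=1e-3);print(j.x,np.rad2deg(j.x[2]),j.fun)
P=j.x;ax=np.array([np.cos(P[2]),np.sin(P[2]),0])
for n in("top","side"):
    I=cv2.imread(f"pics/{n}0.png");I=cv2.resize(I,None,fx=4,fy=4,interpolation=cv2.INTER_CUBIC)
    for s0,s1,rr in((-.053,.022,.023),(.032,.053,.0225)):
        h=hull(n,cyl([P[0],P[1],.023],ax,rr,s0,s1));cv2.polylines(I,[((h+.5)*4).astype(int)],True,(0,0,255),1)
    for y in(-.1025,.1025):
        q=[proj(n,railp(r.x,*m)) for m in[(-.081,y,.012),(.034,y,.012),(.034,y,.088),(.024,y,.088),(.024,y,.012)]]
        cv2.polylines(I,[((np.array(q)+.5)*4).astype(int)],True,(255,0,0),1)
    C=I[560:1080,1100:1900] if n=="top" else I[460:1040,1000:1600]
    cv2.imwrite(f"pics/ov_{n}.png",C)
E
```

```text
[ 0.5474 -0.3203 -0.0971]
[[-0.7066 -0.1119]
 [ 0.214   0.9877]
 [-0.7826 -0.3915]
 [ 0.1419 -1.304 ]
 [ 1.8457 -0.3821]
 [ 3.3573 -0.6586]
 [-0.8125 -0.2785]
 [-0.3182 -1.4274]]
top only [ 0.5469 -0.321  -0.0974]
2 322.0 232.5
cap pts [ 0.4147 -0.0824  0.03  ]
[ 0.428  -0.0488  4.3559] 249.5725986976028 [ 0.1251 -1.9067 -1.1633  1.1108 -0.0352 -1.6382 -1.3274 -0.1765  0.7039
  0.5055]
```

View pics/ov_top.png

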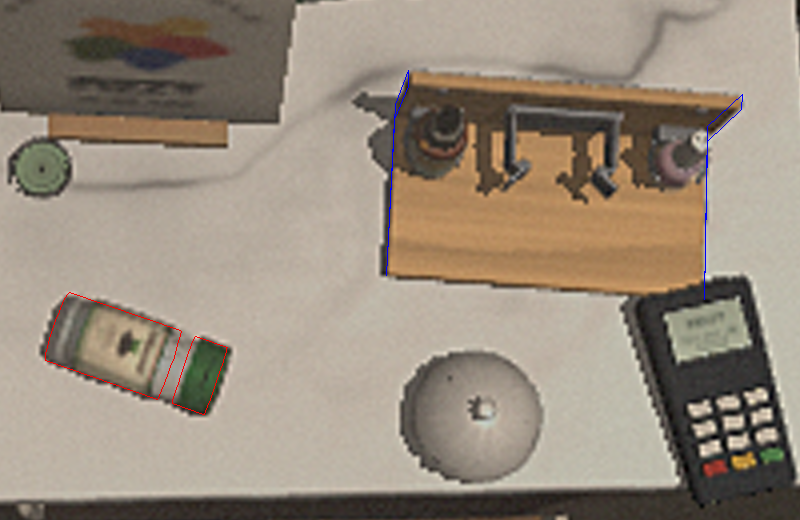

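View pics/ov_side.png

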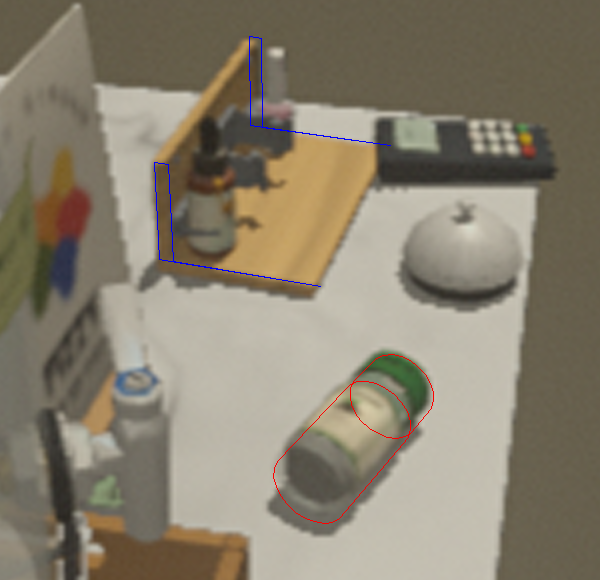

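Request:
send_rows --pt "0.27 -0.98 0 -0.17" --pt "0.27 -0.98 0 -0.17" --pt "0.27 -0.98 0 -0.17" --pt "0.27 -0.98 0 -0.17" --pt "0.27 -0.98 0 -0.17" --pt "0.27 -0.98 0 -0.17" --jaw 0.0 --newtons 20

```text
time: 0.85
eef_pos: [0.3591, 0.3183, 0.2478]
tcp_rot: [0.682, 0.731, -0.0, 0.0]
contact_force: [-0.7, -0.4, -0.4]
opening: 1.002
```

Request:
send_rows --pt "0.187 -0.97 -0.2 -0.069" --pt "0.187 -0.97 -0.2 -0.069" --pt "0.187 -0.97 -0.2 -0.069" --pt "0.187 -0.97 -0.2 -0.069" --pt "0.187 -0.97 -0.2 -0.069" --pt "0.187 -0.97 -0.2 -0.069"

```text
time: 1.6
eef_pos: [0.4143, 0.0275, 0.1872]
tcp_rot: [0.823, 0.569, -0.001, -0.001]
contact_force: [-0.3, 0.6, 0.2]
opening: 1.0
```

Request:
send_rows --pt "-0.018 -0.425 -0.3 0" --pt "-0.018 -0.425 -0.3 0" --pt "-0.018 -0.425 -0.3 0" --pt "-0.018 -0.425 -0.3 0"

```text
time: 2.1
eef_pos: [0.4082, -0.097, 0.0969]
tcp_rot: [0.821, 0.57, -0.001, -0.002]
contact_force: [-0.1, 0.9, -0.5]
opening: 0.997
```

```bash
python3 - <<'E'
from h import *
from plant import monitor
s=monitor.get_state();print(s["qpos"],s["eef_pos"])
t=imaging.read_camera("top")[:,:,::-1]
cv2.imwrite("pics/t1.png",cv2.resize(t[180:270,270:400],None,fx=5,fy=5,interpolation=cv2.INTER_CUBIC))
E
```

```text
[-4.76464071e-01 -9.92264040e-02  2.29560014e+00  4.14738539e-04
  9.49175527e-01 -1.19936799e-01] [ 0.40817381 -0.09703392  0.09688767]
```

View pics/t1.png

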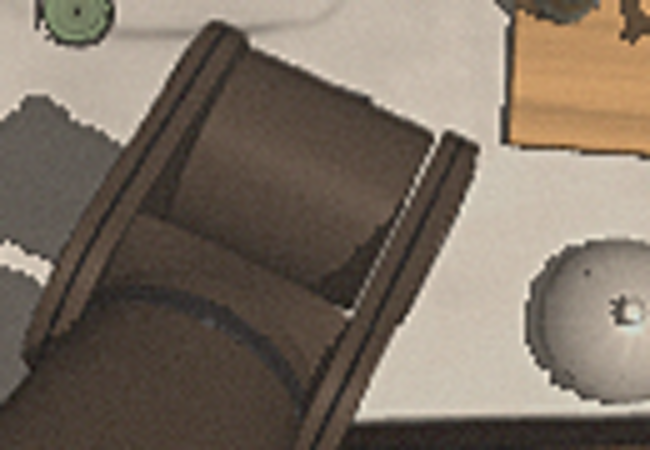

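Request:
send_rows --pt "0 -0.005 -0.253 0" --pt "0 -0.005 -0.253 0" --pt "0 -0.005 -0.253 0" --pt "0 -0.005 -0.253 0"

```text
time: 2.65
eef_pos: [0.4109, -0.099, 0.0244]
tcp_rot: [0.82, 0.572, 0.001, 0.002]
contact_force: [-0.4, 0.4, 0.1]
opening: 0.999
```

```bash
python3 - <<'E'
from h import *
from plant import monitor
s=monitor.get_state();print(s["qpos"],s["eef_pos"])
t=imaging.read_camera("side")[:,:,::-1]
cv2.imwrite("pics/s1.png",cv2.resize(t[120:270,240:440],None,fx=4,fy=4,interpolation=cv2.INTER_CUBIC))
E
```

```text
[-4.77465607e-01  5.94687359e-02  2.31337273e+00  1.29439057e-04
  7.65005044e-01 -1.23809223e-01] [ 0.41089248 -0.09896442  0.02439538]
```

View pics/s1.png

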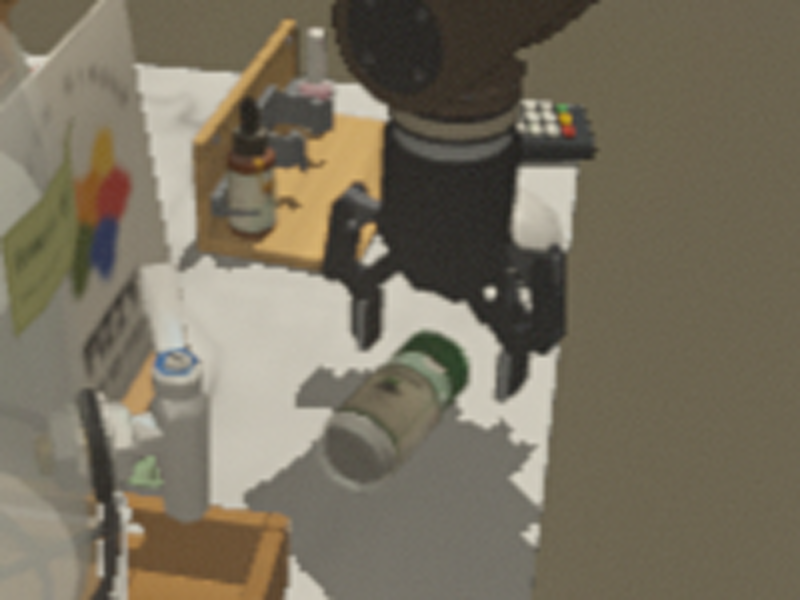

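Request:
send_rows --pt "0 0 0 0" --pt "0 0 0 0" --pt "0 0 0 0" --pt "0 0 0 0" --pt "0 0 0 0" --pt "0 0 0 0" --jaw 1.0 --newtons 20

```text
time: 3.45
eef_pos: [0.4096, -0.0991, 0.0227]
tcp_rot: [0.821, 0.571, 0.0, 0.0]
contact_force: [-0.2, -1.8, 4.2]
opening: 0.518
```

```bash
cat >> h.py <<'E'
def snap(n,f,x0=240,y0=120,x1=440,y1=270,k=4):
    t=imaging.read_camera(n)[:,:,::-1]
    cv2.imwrite("pics/"+f,cv2.resize(t[y0:y1,x0:x1],None,fx=k,fy=k,interpolation=cv2.INTER_CUBIC))
E
python3 - <<'E'
from h import *
snap("side","s2.png")
E
```

```text
(no output)
```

View pics/s2.png

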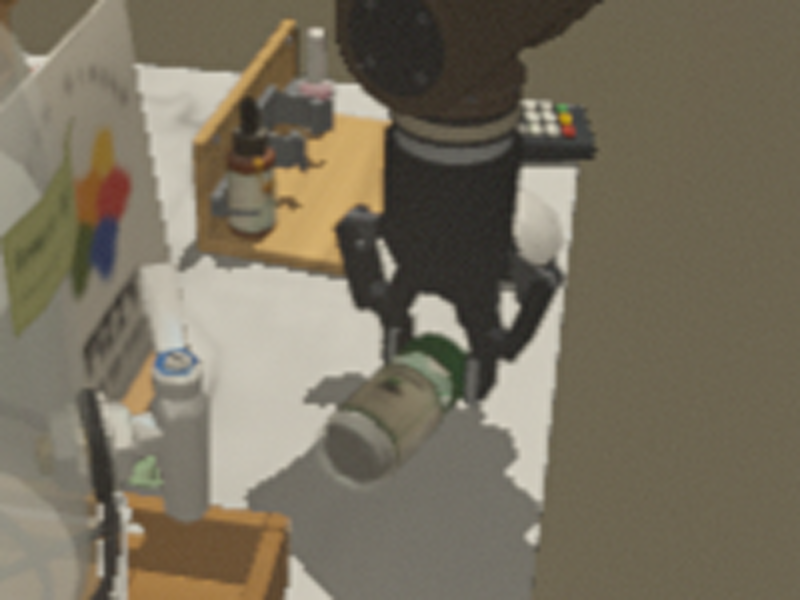

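Request:
send_rows --pt "0.0 0.0 0.06 0" --pt "0.01 0.02 0.12 0" --pt "0.02 0.05 0.18 0" --pt "0.03 0.08 0.24 0" --pt "0.04 0.11 0.3 0" --pt "0.06 0.16 0.34 0" --pt "0.06 0.16 0.34 0" --pt "0.06 0.16 0.34 0"

```text
time: 4.5
eef_pos: [0.4262, -0.0506, 0.1232]
tcp_rot: [0.821, 0.571, -0.001, -0.001]
contact_force: [0.6, 1.0, -1.2]
opening: 0.513
```

```bash

python3 - <<'E'
from h import *
snap("side","s3.png")
E
```

```text
(no output)
```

View pics/s3.png

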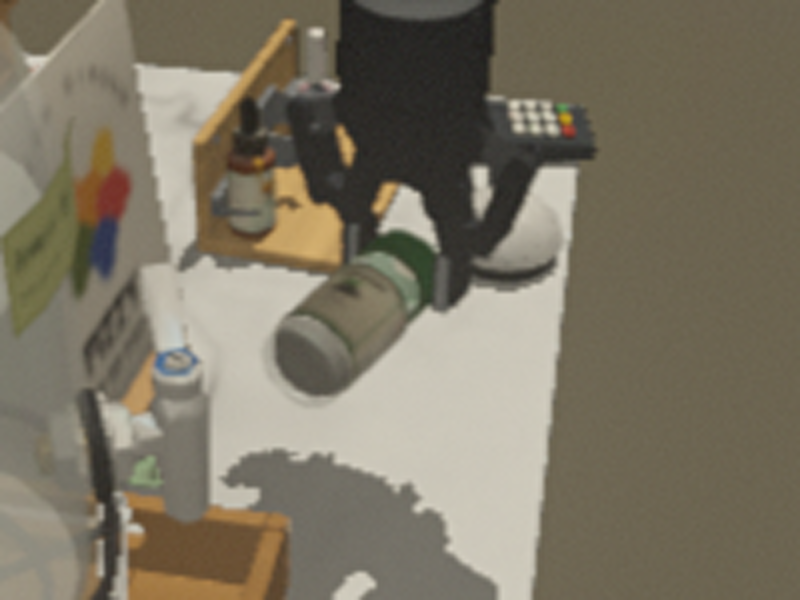

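```bash

python3 - <<'E'
from h import *
np.set_printoptions(precision=4,suppress=True)
t=cv2.imread("pics/top0.png");cv2.imwrite("pics/sg.png",cv2.resize(t[110:210,250:370],None,fx=6,fy=6,interpolation=cv2.INTER_CUBIC))
for z in(0,.01,.02,.03): print(z,at("top",275,167.6,z),at("top",345,170.8,z))
for u,v in[(287,174.5),(332,176)]: print(at("top",u,v,.012))
print("right edge of sign side cam")
E
```

```text
0 [0.5951 0.0385 0.    ] [ 0.5821 -0.1472  0.    ]
0.01 [0.5923 0.0375 0.01  ] [ 0.5794 -0.1467  0.01  ]
0.02 [0.5895 0.0365 0.02  ] [ 0.5766 -0.1461  0.02  ]
0.03 [0.5866 0.0355 0.03  ] [ 0.5739 -0.1455  0.03  ]
[0.5722 0.0059 0.012 ]
[ 0.5655 -0.112   0.012 ]
right edge of sign side cam
```

View pics/sg.png

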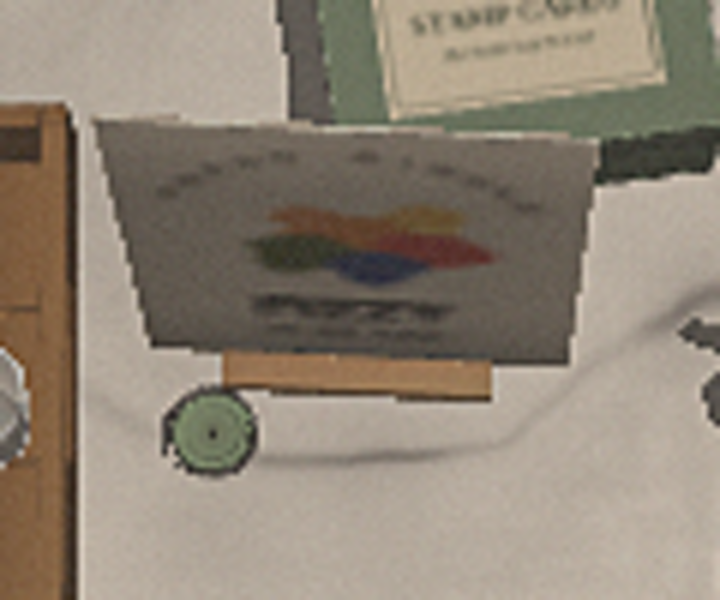

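Request:
send_rows --pt "0 -0.065 0 -0.204" --pt "0 -0.065 0 -0.204" --pt "0 -0.065 0 -0.204" --pt "0 -0.065 0 -0.204" --pt "0 -0.065 0 -0.204" --pt "0 -0.065 0 -0.204" --pt "0.1 -0.065 -0.1 -0.204" --pt "0.1 -0.065 -0.1 -0.204" --pt "0.1 -0.065 -0.1 -0.204"

```text
time: 5.68
eef_pos: [0.4564, -0.0703, 0.0938]
tcp_rot: [0.999, -0.032, -0.001, -0.0]
contact_force: [0.4, 0.1, -0.4]
opening: 0.518
```

```bash

python3 - <<'E'
from h import *
np.set_printoptions(precision=4,suppress=True)
snap("side","s4.png"); snap("top","t4.png",250,120,400,250,5)
for u,v in[(265.8,130),(349.7,134)]: print(at("top",u,v,.2))
E
```

```text
[0.6262 0.0388 0.2   ]
[ 0.6124 -0.1489  0.2   ]
```

View pics/s4.png

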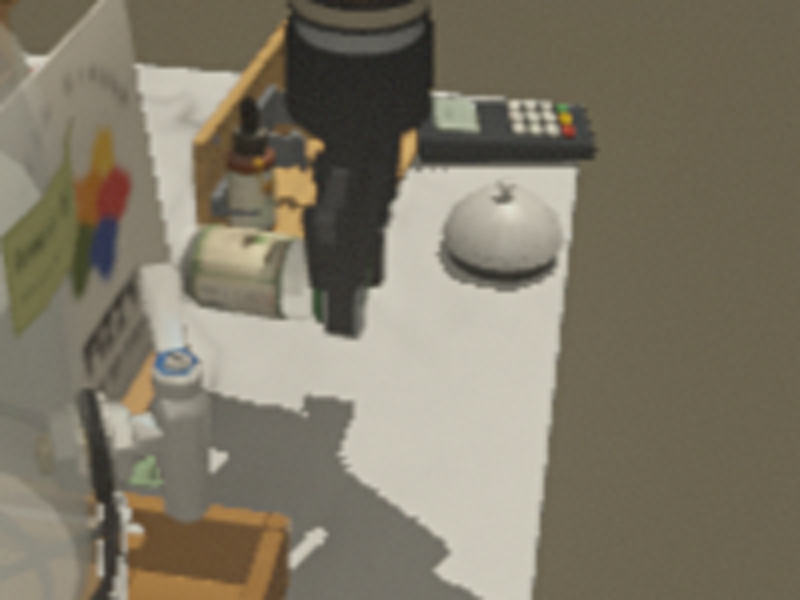

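View pics/t4.png

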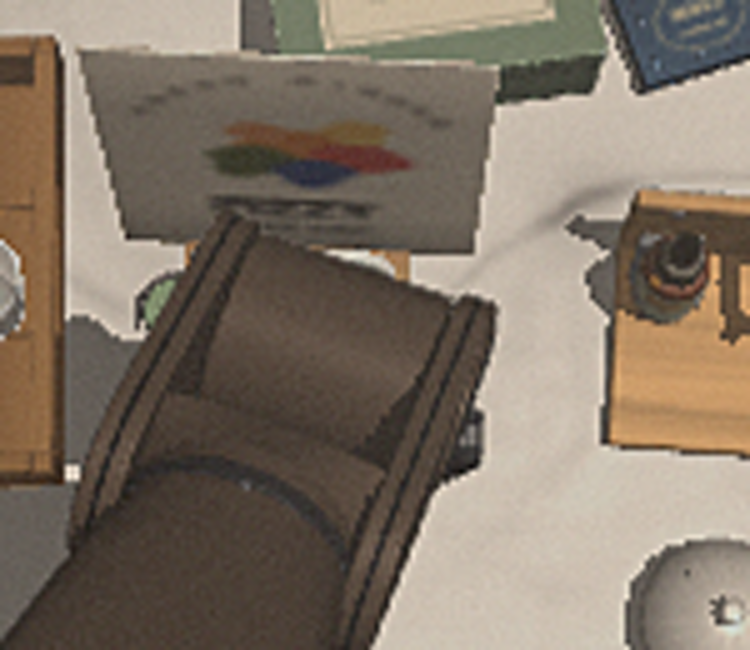

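Request:
send_rows --pt "0.05 0 0 0" --pt "0.1 0 0 0" --pt "0.12 0 0 0" --pt "0.14 0 0 0" --pt "0.15 0 0 0" --pt "0.15 0 0 0"

```text
time: 6.52
eef_pos: [0.4934, -0.0688, 0.0904]
tcp_rot: [0.999, -0.032, -0.014, -0.002]
contact_force: [-21.1, -1.8, 5.0]
opening: 0.52
```

Request:
send_rows --pt "0.0 0 0.02 0" --pt "0.0 0 0.05 0" --pt "0.01 0 0.08 0" --pt "0.02 0 0.11 0" --pt "0.03 0 0.14 0" --pt "0.03 0 0.14 0"

```text
time: 7.28
eef_pos: [0.5059, -0.0699, 0.1343]
tcp_rot: [0.999, -0.033, -0.009, -0.0]
contact_force: [-12.6, -2.7, 0.8]
opening: 0.522
```

```bash

python3 - <<'E'
from h import *
snap("side","s5.png")
E
```

```text
(no output)
```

View pics/s5.png

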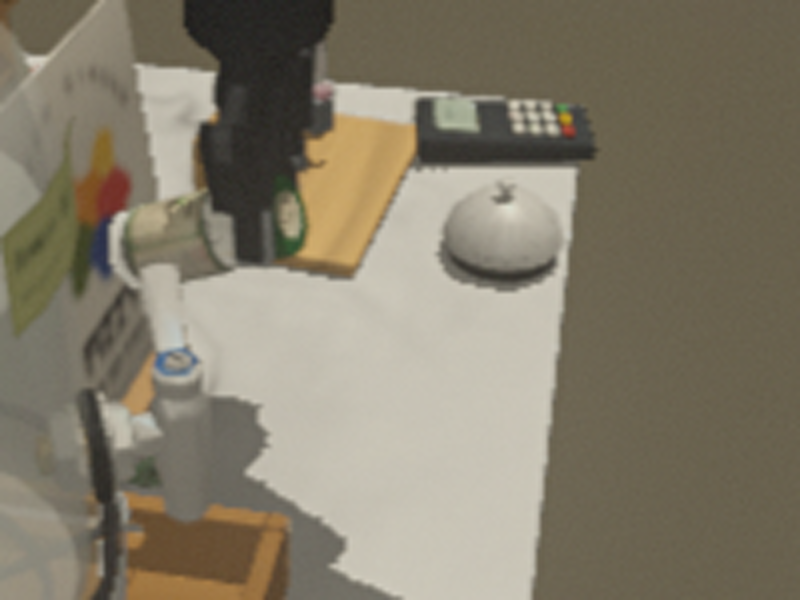

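Request:
send_rows --pt "0.0 0 0.03 0" --pt "0.01 0 0.06 0" --pt "0.02 0 0.09 0" --pt "0.03 0 0.12 0" --pt "0.04 0 0.14 0" --pt "0.04 0 0.14 0"

```text
time: 8.07
eef_pos: [0.5239, -0.0702, 0.1793]
tcp_rot: [0.999, -0.033, 0.001, 0.0]
contact_force: [-0.6, 0.2, 0.0]
opening: 0.518
```

```bash

python3 - <<'E'
from h import *
snap("side","s6.png")
E
```

```text
(no output)
```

View pics/s6.png

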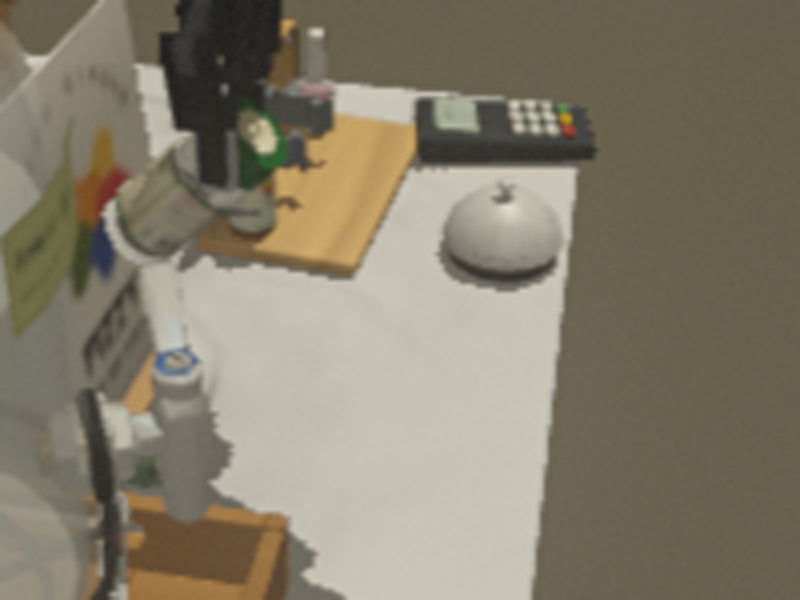

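Request:
send_rows --pt "0.02 0 0.02 0" --pt "0.04 0 0.04 0" --pt "0.06 0 0.06 0" --pt "0.07 0 0.08 0" --pt "0.08 0 0.1 0" --pt "0.08 0 0.1 0"

```text
time: 8.88
eef_pos: [0.5478, -0.0701, 0.2093]
tcp_rot: [0.999, -0.033, 0.001, -0.0]
contact_force: [-1.5, -0.5, 0.2]
opening: 0.52
```

```bash

python3 - <<'E'
from h import *
snap("side","s7.png",220,90,420,240)
E
```

```text
(no output)
```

View pics/s7.png

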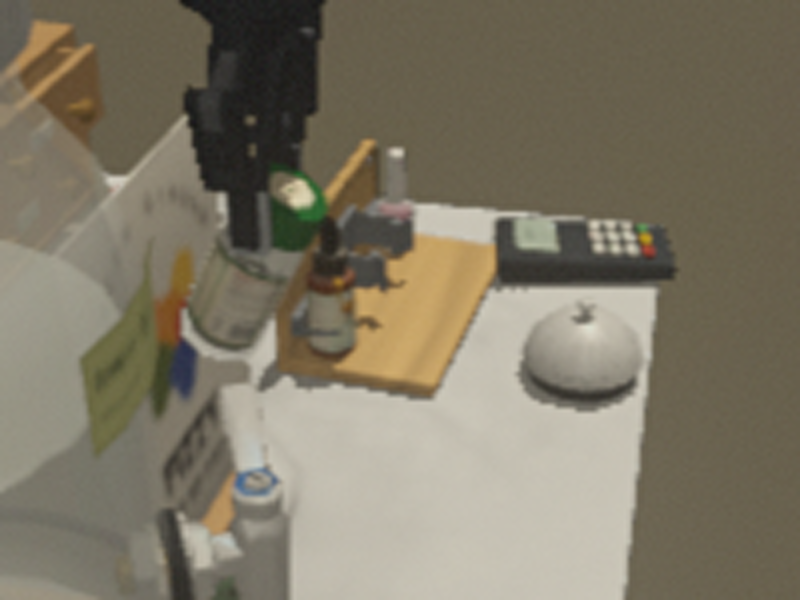

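Request:
send_rows --pt "0.02 0 0.01 0" --pt "0.04 0 0.02 0" --pt "0.06 0 0.02 0" --pt "0.08 0 0.03 0" --pt "0.08 0 0.03 0"

```text
time: 9.55
eef_pos: [0.5718, -0.0702, 0.2172]
tcp_rot: [0.999, -0.033, 0.0, -0.0]
contact_force: [-1.1, -0.6, -1.0]
opening: 0.52
```

```bash

python3 - <<'E'
from h import *
snap("side","s8.png",220,90,420,240)
E
```

```text
(no output)
```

View pics/s8.png

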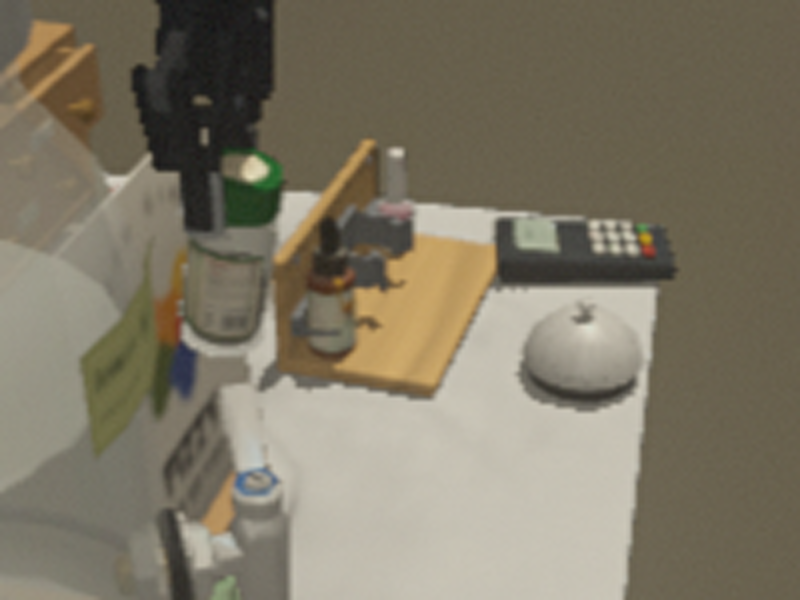

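Request:
send_rows --pt "-0.2 -0.03 0 0" --pt "-0.333 -0.067 -0.1 0" --pt "-0.333 -0.067 -0.3 0" --pt "-0.333 -0.067 -0.325 0" --pt "-0.333 -0.067 -0.325 0" --pt "-0.333 -0.067 -0.325 0"

```text
time: 10.35
eef_pos: [0.4736, -0.091, 0.1225]
tcp_rot: [0.999, -0.033, 0.002, 0.001]
contact_force: [-0.5, -0.0, -0.4]
opening: 0.516
```

```bash

python3 - <<'E'
from h import *
snap("side","s9.png",260,110,400,250,4)
E
```

```text
(no output)
```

View pics/s9.png

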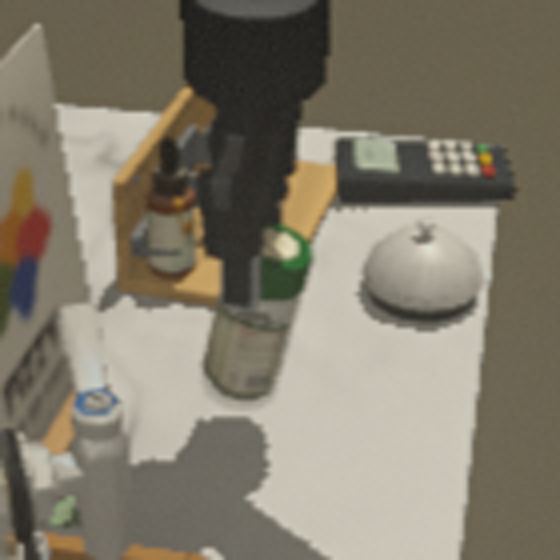

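Request:
send_rows --pt "0 0 -0.08 0" --pt "0 0 -0.115 0" --pt "0 0 -0.125 0" --pt "0 0 -0.133 0" --pt "0.0 0 -0.14 0" --pt "0 0 -0.14 0"

```text
time: 11.15
eef_pos: [0.4826, -0.0936, 0.0903]
tcp_rot: [0.999, -0.034, 0.012, 0.003]
contact_force: [1.6, 4.4, 33.3]
opening: 0.519
```

```bash

python3 - <<'E'
from h import *
snap("side","s10.png",260,110,400,250,4)
E
```

```text
(no output)
```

View pics/s10.png

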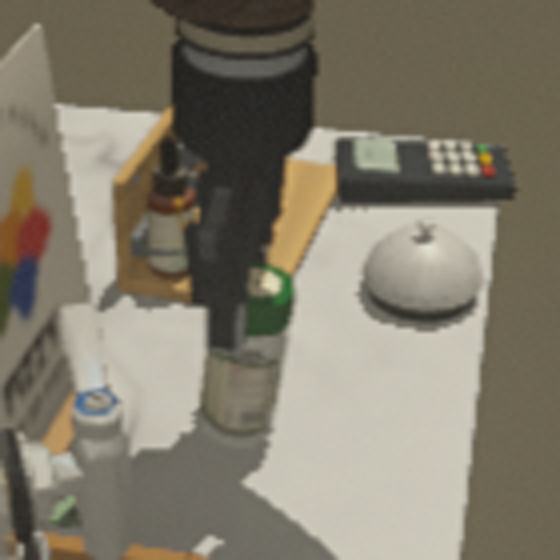

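Request:
send_rows --pt "0.03 0 0.01 0" --pt "0.06 0 0.01 0" --pt "0.09 0 0.01 0" --pt "0.11 0 0.01 0" --pt "0.11 0 0.01 0"

```text
time: 11.82
eef_pos: [0.5091, -0.0927, 0.0868]
tcp_rot: [0.999, -0.032, 0.005, 0.003]
contact_force: [-1.2, -2.5, 13.5]
opening: 0.518
```

```bash

python3 - <<'E'
from h import *
snap("side","s11.png",260,110,400,250,4)
E
```

```text
(no output)
```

View pics/s11.png

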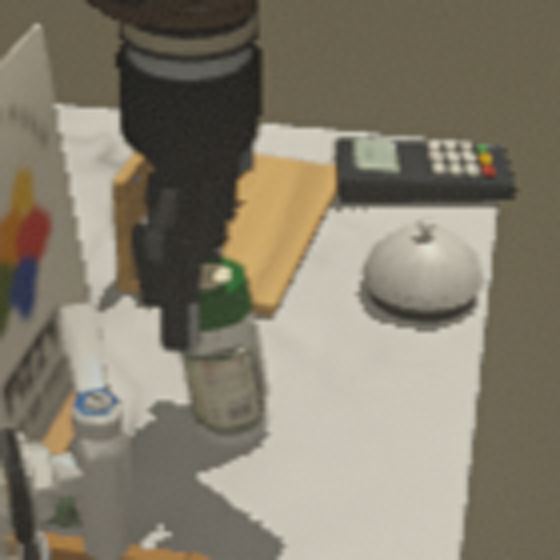

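Request:
send_rows --pt "-0.02 0 0.0 0" --pt "-0.02 0 0.01 0" --pt "-0.02 0 0.015 0"

```text
time: 12.25
eef_pos: [0.4996, -0.0908, 0.0868]
tcp_rot: [0.999, -0.033, 0.002, 0.001]
contact_force: [1.5, -1.2, 1.2]
opening: 0.518
```

Request:
send_rows --pt "0 0 0 0" --pt "0 0 0 0" --pt "0 0 0 0" --pt "0 0 0 0" --pt "0 0 0 0" --pt "0 0 0 0" --pt "0 0 0 0" --jaw 0.1

```text
time: 13.12
eef_pos: [0.4983, -0.0903, 0.0854]
tcp_rot: [0.999, -0.033, 0.0, -0.0]
contact_force: [0.4, 0.3, 0.3]
opening: 0.902
```

```bash

python3 - <<'E'
from h import *
snap("side","s12.png",260,110,400,250,4)
E
```

```text
(no output)
```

View pics/s12.png

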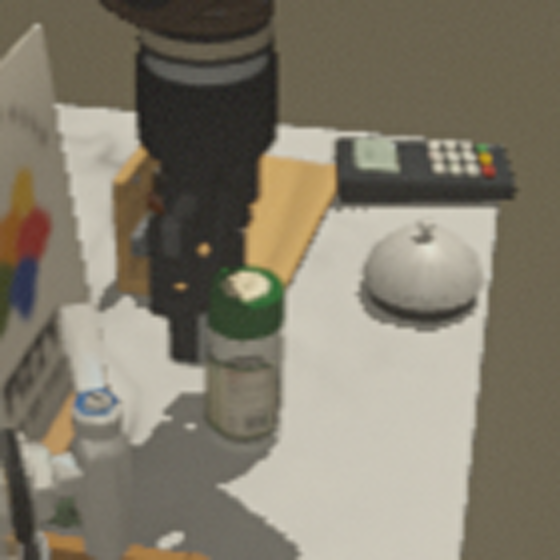

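```bash

python3 - <<'E'
from h import *
np.set_printoptions(precision=4,suppress=True)
snap("top","t12.png",280,120,420,260,4)
print(at("side",260+247/4-.4,110+286/4-.4,.106))
I=cv2.imread("pics/s12.png")
for P in [(.485,-.09),(.48,-.09),(.475,-.09)]:
    h=hull("side",cyl([*P,0],[0,0,1],.0228,0,.106)); print(P,(h.min(0)-[260,110])*4,(h.max(0)-[260,110])*4)
E
```

```text
[ 0.4768 -0.0897  0.106 ]
(0.485, -0.09) [191.0031 260.9892] [271.4489 452.3174]
(0.48, -0.09) [199.6406 261.9069] [280.1664 453.3777]
(0.475, -0.09) [208.2943 262.8263] [288.9001 454.4399]
```

View pics/t12.png

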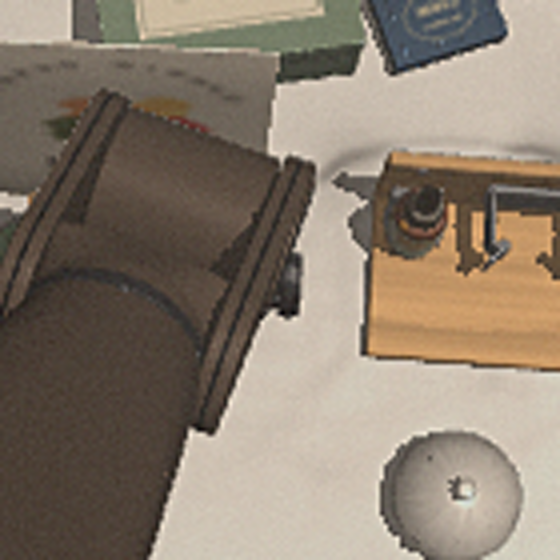

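Request:
send_rows --pt "-0.067 0 0 0" --pt "-0.067 0 0 0" --pt "-0.067 0 0 0"

```text
time: 13.6
eef_pos: [0.4788, -0.0905, 0.0857]
tcp_rot: [0.999, -0.033, 0.0, 0.0]
contact_force: [-0.1, -0.3, 0.5]
opening: 0.9
```

Request:
send_rows --pt "0 0 0 0" --pt "0 0 0 0" --pt "0 0 0 0" --pt "0 0 0 0" --pt "0 0 0 0" --pt "0 0 0 0" --pt "0 0 0 0" --jaw 1.0 --newtons 50

```text
time: 14.48
eef_pos: [0.4787, -0.0904, 0.0858]
tcp_rot: [0.999, -0.033, 0.001, 0.0]
contact_force: [1.3, 1.1, 4.4]
opening: 0.515
```

Request:
send_rows --pt "0 0 0.05 0" --pt "0 0 0.1 0" --pt "0 0 0.15 0" --pt "0 0 0.15 0" --pt "0 0 0.15 0"

```text
time: 15.1
eef_pos: [0.478, -0.0902, 0.1303]
tcp_rot: [0.999, -0.033, -0.0, -0.0]
contact_force: [-0.3, 0.3, -0.8]
opening: 0.518
```

```bash

python3 - <<'E'
from h import *
snap("side","s13.png",260,110,400,250,4)
E
```

```text
(no output)
```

View pics/s13.png

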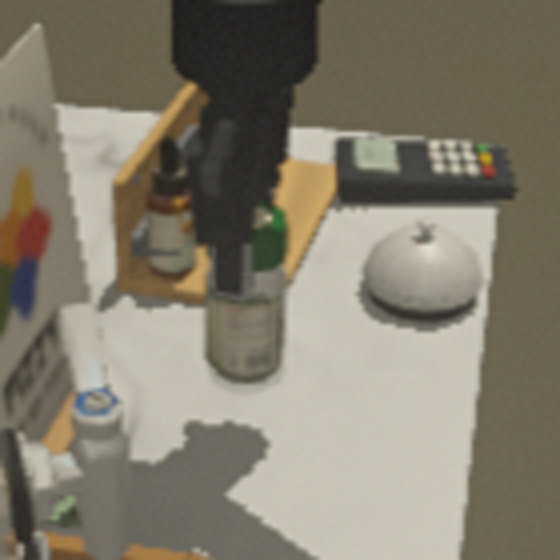

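Request:
send_rows --pt "0.02 -0.2 0 -0.005" --pt "0.04 -0.4 0 -0.005" --pt "0.05 -0.6 0 -0.005" --pt "0.064 -0.752 0 -0.005" --pt "0.064 -0.752 0 -0.005" --pt "0.064 -0.752 0 -0.005"

```text
time: 15.9
eef_pos: [0.4968, -0.3151, 0.1292]
tcp_rot: [0.999, -0.049, -0.001, -0.001]
contact_force: [0.5, -0.2, -1.7]
opening: 0.516
```

```bash

python3 - <<'E'
from h import *
snap("side","s14.png",270,100,400,230,5);snap("top","t14.png",340,130,480,270,4)
E
```

```text
(no output)
```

View pics/s14.png

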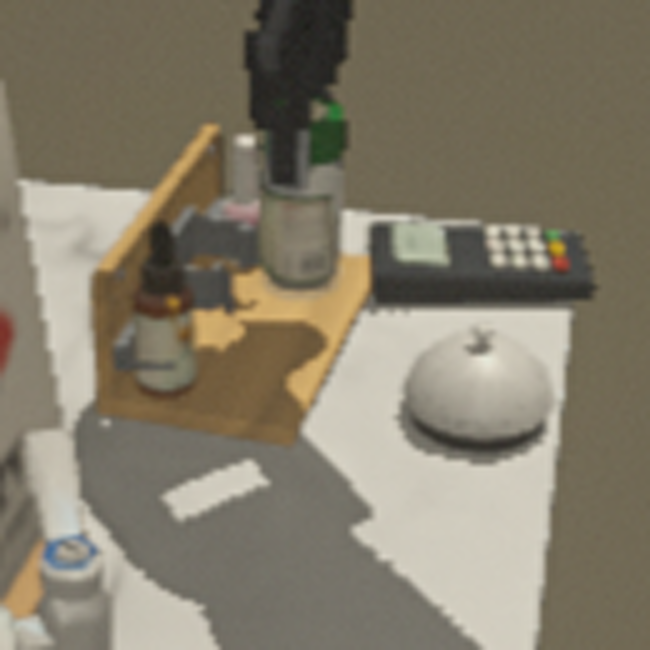

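View pics/t14.png

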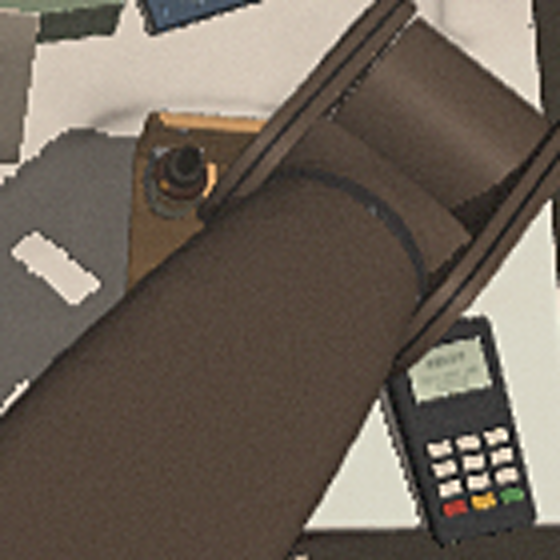

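Request:
send_rows --pt "0 0 -0.05 0" --pt "0 0 -0.09 0" --pt "0 0 -0.1 0" --pt "0 0 -0.106 0" --pt "0 0 -0.108 0" --pt "0 0 -0.108 0"

```text
time: 16.75
eef_pos: [0.4977, -0.3161, 0.0984]
tcp_rot: [0.999, -0.049, 0.0, 0.0]
contact_force: [-0.6, -0.4, -1.6]
opening: 0.514
```

Request:
send_rows --pt "0 0 -0.005 0" --pt "0 0 -0.01 0" --pt "0 0 -0.01 0"

```text
time: 17.12
eef_pos: [0.4982, -0.3163, 0.0978]
tcp_rot: [0.999, -0.048, 0.0, 0.0]
contact_force: [-3.0, 2.3, 9.3]
opening: 0.516
```

Contact at the step with 9 N. Ease off and release, then rise.

Request:
send_rows --pt "0 0 0.006 0" --pt "0 0 0.006 0"

```text
time: 17.38
eef_pos: [0.4979, -0.3163, 0.0978]
tcp_rot: [0.999, -0.049, 0.001, 0.0]
contact_force: [-1.9, 1.0, 3.7]
opening: 0.517
```

Request:
send_rows --pt "0 0 0 0" --pt "0 0 0 0" --pt "0 0 0 0" --pt "0 0 0 0" --pt "0 0 0 0" --pt "0 0 0 0" --jaw 0.1 --newtons 20

```text
time: 18.12
eef_pos: [0.4974, -0.3159, 0.0968]
tcp_rot: [0.999, -0.049, -0.0, 0.0]
contact_force: [0.3, -0.2, 0.4]
opening: 0.899
```

Request:
send_rows --pt "0 0 0.1 0" --pt "0 0 0.25 0" --pt "-0.1 0.01 0.25 0" --pt "-0.2 0.02 0.25 0" --pt "-0.2 0.02 0.25 0" --pt "-0.2 0.02 0.25 0"

```text
time: 18.88
eef_pos: [0.438, -0.3102, 0.1721]
tcp_rot: [0.999, -0.049, 0.001, 0.0]
contact_force: [-0.3, 0.6, -0.2]
opening: 0.902
```

```bash

python3 - <<'E'
from h import *
snap("side","s15.png",270,100,400,230,5);snap("top","t15.png",340,130,480,270,4)
E
```

```text
(no output)
```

View pics/s15.png

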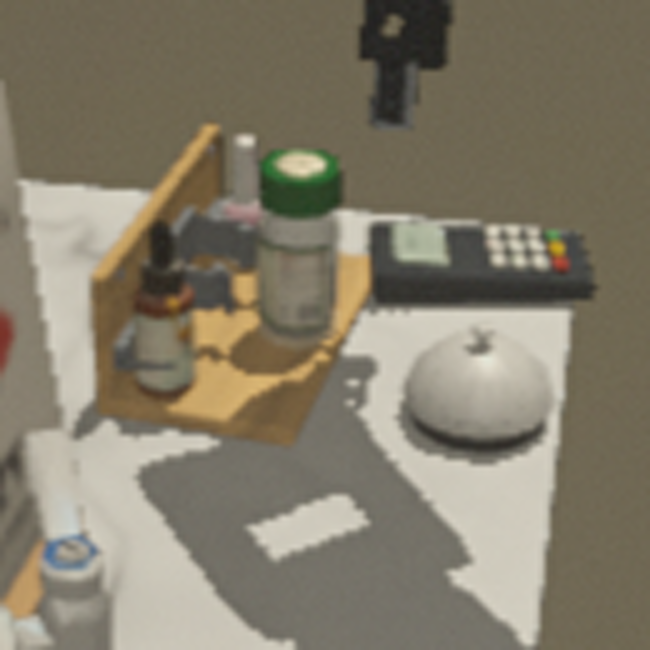

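View pics/t15.png

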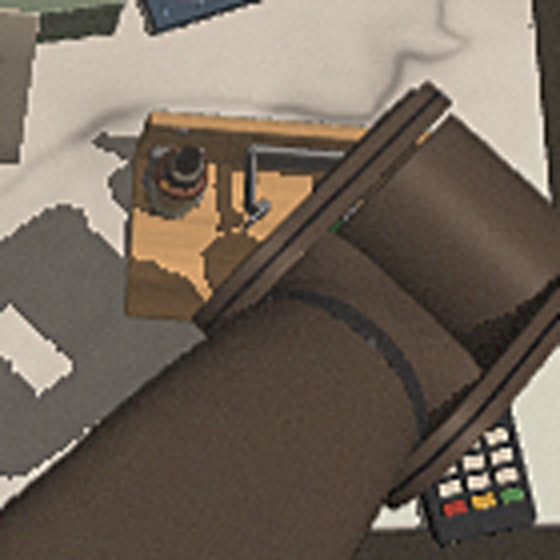

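Request:
send_rows --pt "0.03 -0.003 0 0" --pt "0.03 -0.003 0 0" --pt "0.03 -0.003 0 0" --pt "0.03 -0.003 0 0" --pt "0.03 -0.003 -0.1 0" --pt "0.03 -0.003 -0.25 0" --pt "0.03 -0.003 -0.35 0" --pt "0.03 -0.003 -0.35 0" --pt "0.03 -0.003 -0.35 0" --jaw 1.0

```text
time: 20.1
eef_pos: [0.4471, -0.3116, 0.0682]
tcp_rot: [0.999, -0.049, 0.001, 0.001]
contact_force: [-0.6, 0.1, 0.2]
opening: -0.004
```

```bash

python3 - <<'E'
from h import *
snap("side","s16.png",270,100,400,230,5)
E
```

```text
(no output)
```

View pics/s16.png

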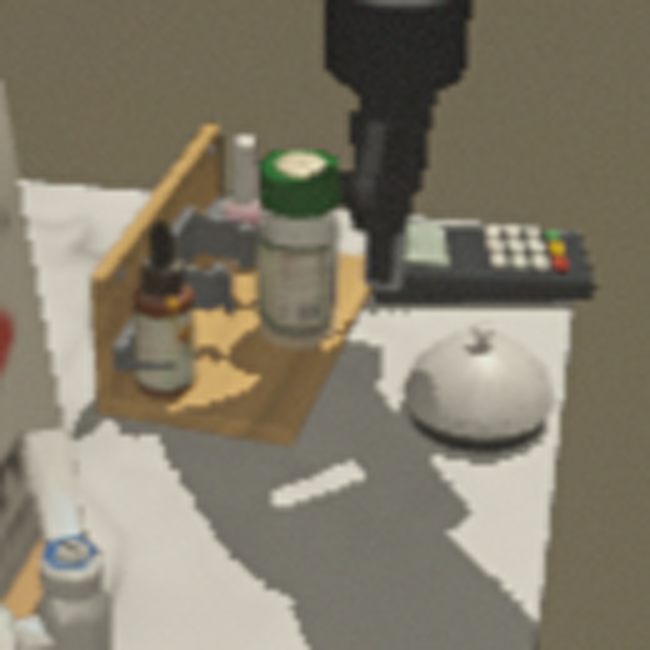

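Request:
send_rows --pt "0.02 -0.002 0 0" --pt "0.04 -0.004 0 0" --pt "0.06 -0.006 0 0" --pt "0.075 -0.007 0 0" --pt "0.075 -0.007 0 0"

```text
time: 20.78
eef_pos: [0.4693, -0.3129, 0.0668]
tcp_rot: [0.999, -0.048, 0.0, 0.0]
contact_force: [0.4, -0.2, 1.2]
opening: -0.004
```

```bash

python3 - <<'E'
from h import *
snap("side","s17.png",270,100,400,230,5)
E
```

```text
(no output)
```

View pics/s17.png

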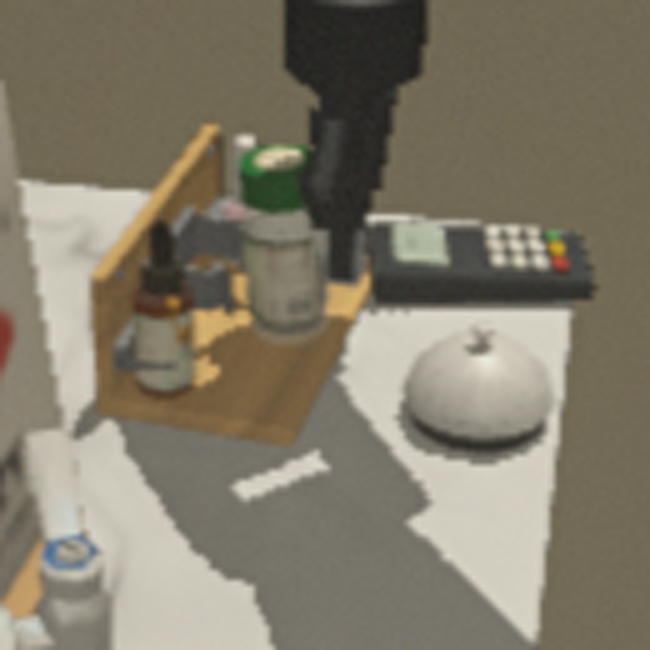

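Request:
send_rows --pt "-0.02 0.002 0 0" --pt "-0.04 0.004 0 0" --pt "-0.08 0.008 0 0" --pt "-0.1 0.01 0.1 0" --pt "-0.1 0.01 0.3 0" --pt "-0.1 0.01 0.38 0" --pt "-0.1 0.01 0.38 0" --jaw 0.1

```text
time: 21.7
eef_pos: [0.4394, -0.311, 0.1834]
tcp_rot: [0.999, -0.049, 0.002, 0.002]
contact_force: [-0.8, -0.3, -0.3]
opening: 0.9
```

```bash

python3 - <<'E'
from h import *
snap("side","s18.png",270,100,400,230,5)
for x in(-.06,-.055,-.05,-.045,-.04):
    P=railp((.547,-.3205,-.097),x,0,0)[:2]
    h=hull("side",cyl([*P,.012],[0,0,1],.0225,.085,.106)); print(x,(h.min(0)+.4-[270,100])*5,(h.max(0)+.4-[270,100])*5)
E
```

```text
-0.06 [276.51367188 148.2875061 ] [359.06524658 219.49859619]
-0.055 [267.84561157 147.14569092] [350.19119263 218.24653625]
-0.05 [259.1973877  146.00639343] [341.33758545 216.99745178]
-0.045 [250.56869507 144.86976624] [332.50427246 215.75119019]
-0.04 [241.95968628 143.73558044] [323.69125366 214.50790405]
```

View pics/s18.png

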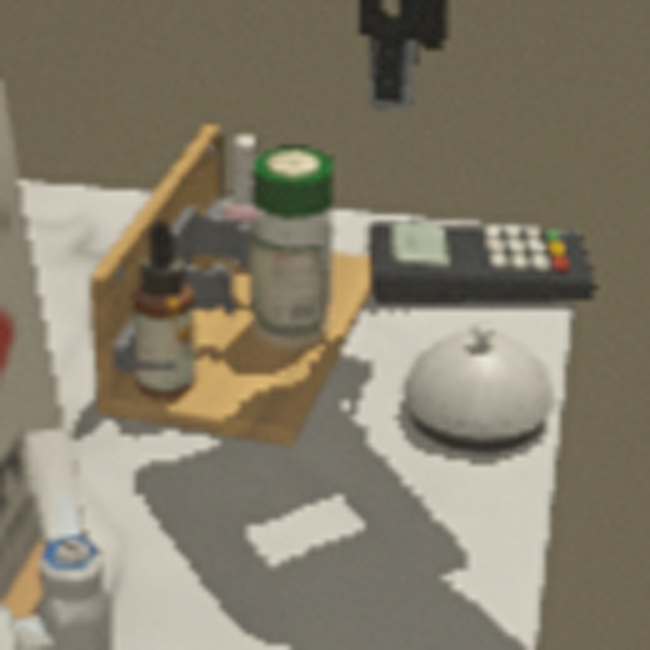

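Request:
send_rows --pt "0.206 -0.017 0 0" --pt "0.206 -0.017 0 0" --pt "0.206 -0.017 0 0" --pt "0.206 -0.017 -0.12 0" --pt "0.206 -0.017 -0.24 0" --pt "0.206 -0.017 -0.33 0" --pt "0.206 -0.017 -0.35 0" --pt "0.206 -0.017 -0.35 0"

```text
time: 22.75
eef_pos: [0.5002, -0.315, 0.076]
tcp_rot: [0.999, -0.049, -0.0, -0.0]
contact_force: [0.4, -1.2, 0.6]
opening: 0.9
```

Request:
send_rows --pt "0 0 0 0" --pt "0 0 0 0" --pt "0 0 0 0" --pt "0 0 0 0" --pt "0 0 0 0" --pt "0 0 0 0" --pt "0 0 0 0" --jaw 1.0 --newtons 120

```text
time: 23.62
eef_pos: [0.5018, -0.316, 0.0781]
tcp_rot: [0.999, -0.048, 0.001, 0.001]
contact_force: [-1.0, -0.0, 6.0]
opening: 0.509
```

```bash

python3 - <<'E'
from h import *
snap("side","s19.png",270,100,400,230,5)
E
```

```text
(no output)
```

View pics/s19.png

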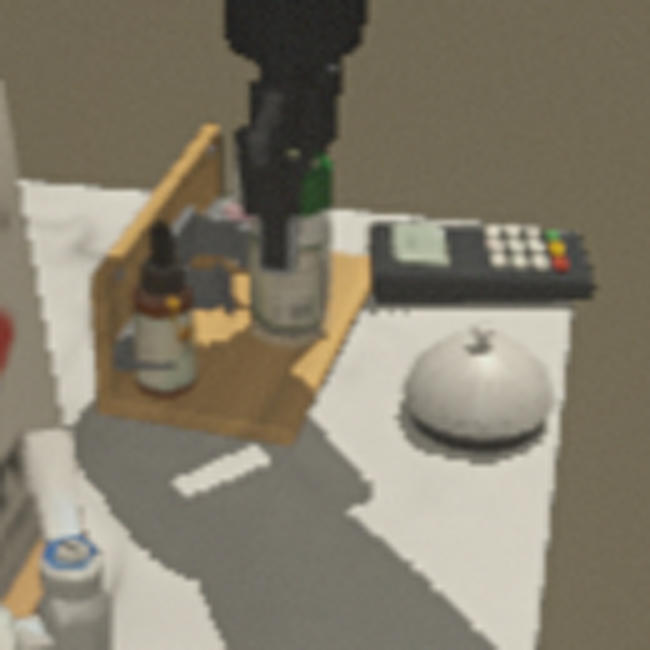

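Request:
send_rows --pt "0.0 0 0.005 0" --pt "0.02 -0.002 0.005 0" --pt "0.04 -0.004 0.005 0" --pt "0.055 -0.0055 0.005 0" --pt "0.065 -0.0065 0.005 0" --pt "0.075 -0.0075 0.005 0" --pt "0.085 -0.0085 0.005 0"

```text
time: 24.55
eef_pos: [0.5249, -0.3179, 0.0783]
tcp_rot: [0.999, -0.048, -0.003, 0.0]
contact_force: [-9.6, -1.5, 9.1]
opening: 0.506
```

```bash

python3 - <<'E'
from h import *
snap("side","s20.png",270,100,400,230,5)
E
```

```text
(no output)
```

View pics/s20.png

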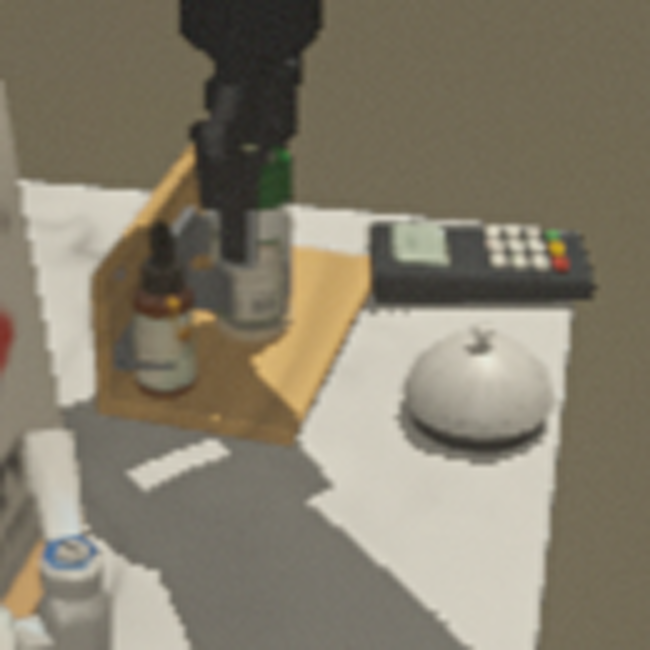

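Request:
send_rows --pt "0.01 -0.001 0.003 0" --pt "0.02 -0.002 0.005 0" --pt "0.03 -0.003 0.005 0" --pt "0.04 -0.004 0.005 0" --pt "0.05 -0.005 0.005 0"

```text
time: 25.22
eef_pos: [0.5381, -0.3194, 0.0784]
tcp_rot: [0.999, -0.048, -0.005, -0.0]
contact_force: [-8.0, -1.5, 5.2]
opening: 0.51
```

```bash

python3 - <<'E'
from h import *
snap("side","s21.png",270,100,400,230,5)
E
```

```text
(no output)
```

View pics/s21.png

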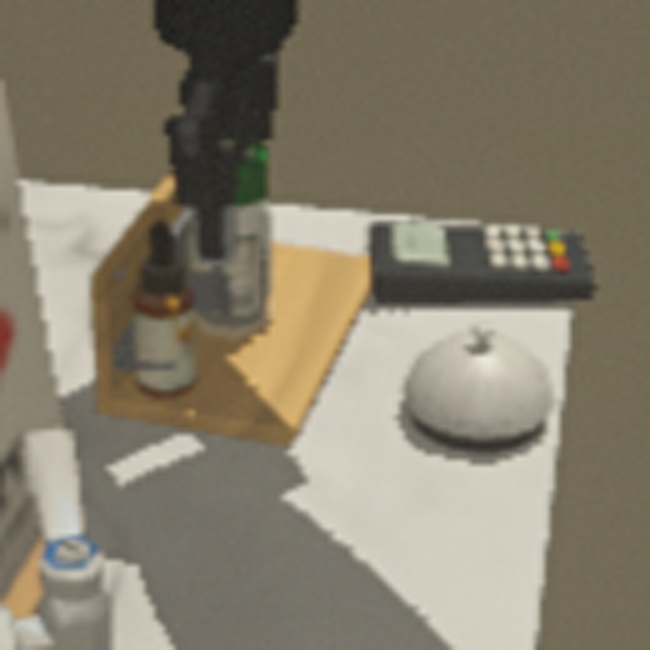

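Request:
send_rows --pt "0.01 -0.001 0 0" --pt "0.02 -0.002 0 0" --pt "0.03 -0.003 0 0" --pt "0.04 -0.004 0 0" --pt "0.045 -0.0045 0 0" --pt "0.045 -0.0045 0 0"

```text
time: 26.02
eef_pos: [0.5518, -0.3202, 0.0787]
tcp_rot: [0.999, -0.048, -0.005, -0.001]
contact_force: [-10.1, -2.0, 5.2]
opening: 0.512
```

```bash

python3 - <<'E'
from h import *
snap("side","s22.png",270,100,400,230,5)
E
```

```text
(no output)
```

View pics/s22.png

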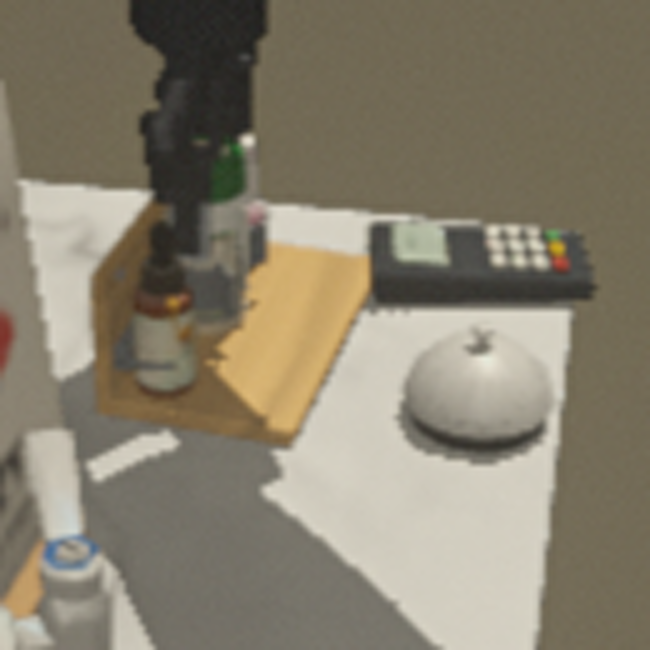

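Request:
send_rows --pt "0.008 -0.001 0 0" --pt "0.013 -0.001 0 0" --pt "0.013 -0.001 0 0"

```text
time: 26.45
eef_pos: [0.5522, -0.3202, 0.0788]
tcp_rot: [0.999, -0.047, -0.01, -0.002]
contact_force: [-22.3, -0.4, 12.7]
opening: 0.51
```

Request:
send_rows --pt "-0.02 0.001 0 0" --pt "-0.02 0.001 0 0"

```text
time: 26.7
eef_pos: [0.5516, -0.3202, 0.0786]
tcp_rot: [0.999, -0.048, -0.001, -0.0]
contact_force: [-4.7, -1.5, 1.3]
opening: 0.509
```

Request:
send_rows --pt "0 0 0 0" --pt "0 0 0 0" --pt "0 0 0 0" --pt "0 0 0 0" --pt "0 0 0 0" --jaw 0.25 --newtons 20

```text
time: 27.32
eef_pos: [0.5528, -0.3203, 0.0789]
tcp_rot: [0.999, -0.048, 0.0, -0.0]
contact_force: [-0.8, -0.2, -0.3]
opening: 0.744
```

Request:
send_rows --pt "0 0 0.05 0" --pt "0 0 0.15 0" --pt "0 0 0.35 0" --pt "-0.1 0 0.45 0" --pt "-0.3 0.1 0.5 0" --pt "-0.4 0.4 0.5 0" --pt "-0.4 0.7 0.5 0" --pt "-0.4 0.9 0.5 0" --pt "-0.4 0.9 0.5 0"

```text
time: 28.45
eef_pos: [0.4323, -0.0488, 0.2303]
tcp_rot: [0.999, -0.049, 0.001, 0.0]
contact_force: [0.7, -0.2, 0.1]
opening: 0.747
```

```bash

python3 - <<'E'
from h import *
snap("side","s23.png",270,100,400,230,5);snap("top","t23.png",340,130,480,270,4)
for x in(-.005,0,.005):
    P=railp((.547,-.3205,-.097),x,0,0)[:2]
    for n,a,k in(("side",(270,100),5),("top",(340,130),4)):
      h=hull(n,cyl([*P,.012],[0,0,1],.0225,.085,.106)); print(x,n,(h.min(0)+.4-a)*k,(h.max(0)+.4-a)*k)
E
```

```text
-0.005 side [181.52603149 135.86780548] [262.56332397 205.88417053]
-0.005 top [279.31066895 134.53588867] [361.43371582 215.70599365]
0 side [172.96920776 134.75387573] [253.91021729 204.6635437 ]
0 top [279.60717773 126.51208496] [361.66015625 207.69299316]
0.005 side [164.4317627  133.64242554] [245.27694702 203.44566345]
0.005 top [279.90307617 118.50299072] [361.8861084  199.69451904]
```

View pics/s23.png

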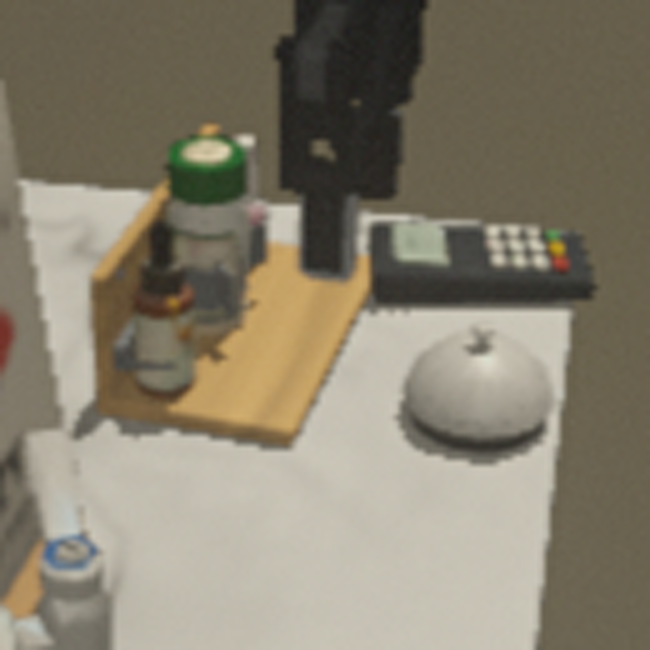

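View pics/t23.png

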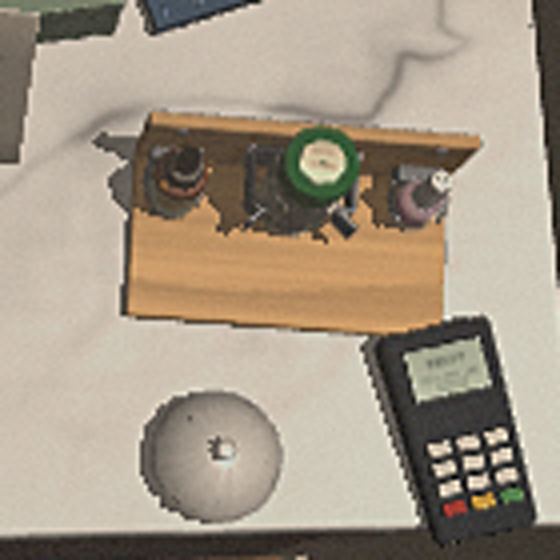

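```bash

python3 - <<'E'
from h import *
for x in(0,.003):
    P=railp((.547,-.3205,-.097),x,0,0)[:2]
    for s0,s1 in((.0,.02),(.06,.075),(.09,.106)):
      h=hull("side",cyl([*P,.012],[0,0,1],.023 if s0<.08 else .0225,s0,s1)); print(x,s0,(h.max(0)+.4-(270,100))*5)
t=cv2.imread("pics/s23.png");cv2.imwrite("pics/s23z.png",cv2.resize(t[110:360,130:290],None,fx=2.4,fy=2.4))
E
```

```text
0 0.0 [254.14031982 337.52296448]
0 0.06 [254.56054688 245.37384033]
0 0.09 [253.91021729 196.46476746]
0.003 0.0 [249.20379639 336.73927307]
0.003 0.06 [249.46899414 244.62539673]
0.003 0.09 [248.72787476 195.73722839]
```

View pics/s23z.png

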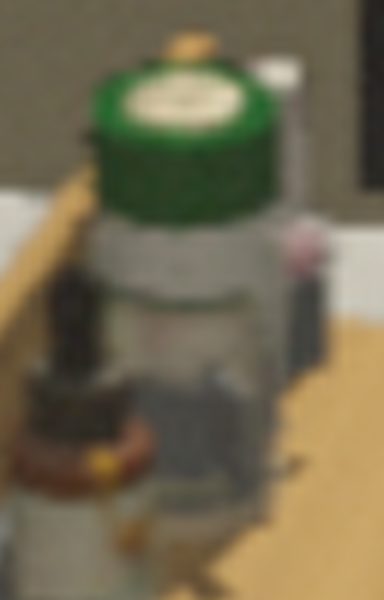

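```bash
python3 - <<'E'
from plant import workorder, monitor
s=monitor.get_state();print(s["time"],s["contact_force"],abs(s["dq"]).max())
print(workorder.sign_off())
E
```

```text
28.55 [ 0.62650269 -1.01099735  0.4714666 ] 0.08104192213209181
the job is handed in; nothing more can be done
None
```

The jar is home in the middle clip and released, and I handed the job in at 28.6 s of the 69 s allowed; the sign-off gave no verdict.

**What I did**
- I gripped the fallen jar by its cap. It stayed level when lifted, so I turned it upright by dragging its base up the fixed card sign, then finished the turn against the counter.
- I let go with it standing clear of the rail, picked it up again, and set it on the step in front of the middle clip.
- A first push with closed fingers tilted the jar by roughly 5 degrees, because a part above the pads touched the cap first. I backed off and it stood upright again.
- I then gripped it lower at 120 N and pushed it in. The force stayed around 8–10 N as it went through the clip. At the end it rose to 22 N with only 0.4 mm of movement, which I took as the back pad. I then released it and moved the arm away.

**Last checks**
- **Position:** the cap centre is within about 1 mm of the seat axis in the top view. The side view puts it about 3–5 mm too far in, but that camera had shown a similar offset before. Both are inside the 8 mm limit.
- **Tilt:** about 1.5 degrees, judged from the jar's outline.
- **Clip:** both noses are visible in front of the jar in the top view. I could not read the jaw angles, and saw no clear drop in force at the snap.
- **Surroundings:** the bell looks unmoved in the last pictures. The candle and card pack were out of view there; the arm was never brought near the pack, and it passed the candle with a few centimetres to spare at the sign.

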